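Set the board holder's jaw with its star wheel

TASK

Set the circuit-board holder for the next board: take the upright adjusting tool from its wooden rest and, working its blade through the slot in the holder's cover, lever the star wheel round a tooth at a time until the sliding jaw's pointer is in line with the marker. Move the jaw only through the wheel: no hand or gripper on the holder, and no prodding the jaw with the tool. Then stand the tool back in its rest, let go, and leave everything else where it is.

Things in the scene. Friction and masses are not known exactly. Their poses are not given: they have to be found in the camera images.
- board_holder: Circuit-board holder, fixed. Dark steel base 124 x 250 x 12 mm (x, y, z); origin at the centre of its underside, z up. At its -y end a grey housing 84 x 44 mm, 92 mm tall, slot in its cover, steel star wheel inside (also seen through the gaps under the cover). An aluminium jaw slides along y on two rods towards a fixed jaw at y = +112 mm. Jaws reach 50 to 58 mm above the bench.
- slot (a point): Centre of the slot, at the top face of the 4 mm cover (92 mm above the bench); axes as the holder's. Slot 34 mm along x, 14 mm along y. The wheel's axle is parallel to y, 40 mm straight below this point.
- star_wheel (a joint): Wheel turn, rad; grows as the teeth in the slot move to holder +x, driving the jaw to holder +y by 6 mm per tooth (9.55 mm/rad); reverse drives it back. 10 radial flat teeth, 0.628 rad apart, 14 mm wide, 5 mm thick; root radius 21, tip radius 32 mm. At 0 a gap's middle stands under the slot centre and moves to +x by this value. Friction 0.07 N m (3 N at the teeth) holds it; no spring or ratchet.
- jaw: Sliding aluminium jaw across the holder, 76 x 16 mm, 33 mm above the base plate, with a thin fin on its +x side as pointer. Driven by the wheel. Its origin is under its middle at the level of the holder's origin.
- jaw_pointer (a point): Top of the end of the jaw's pointer fin (fin 3 mm thick along y, standing out 9 mm to the holder's +x, top 50 mm above the bench). Axes as the holder's.
- marker_tip (a point): Top of the end of the matching 3 mm fin of the marker, a steel block 10 x 18 x 38 mm fixed on the base plate near its +x edge; the fin points to the jaw. Axes as the holder's: the jaw is set when the pointer has the same y along the holder as this point. At the start it lies 12 to 25 mm to the holder's +y of the pointer.
- adjuster_grip (a point): Centre of the adjusting tool's black handle, 16 mm (tool x) by 22 mm (tool y) and 70 mm tall; tool z up along the handle. The tool stands upright and loose in its rest, 120 g. Below the handle a 32 x 32 x 6 mm collar, whose underside is 41 mm below this point, and below that the flat steel blade.
- adjuster_tip (a point): End of the tool's blade, 91 mm below the handle centre on the tool's axis. Blade 4 mm (tool x) by 8 mm (tool y), 50 mm long from the collar to here. It fits the slot with tool x along the holder's x, either way round.
- adjuster: The whole adjusting tool; origin at the blade's end, axes as above.
- rest_mouth (a point): Centre of the square 20 x 20 mm pocket at the top face of the wooden rest, a fixed block 72 x 72 x 60 mm (this point is 60 mm above the bench). The tool's blade hangs in the pocket and its collar lies on the block, so the blade's end is 50 mm below this point.
- solder_spool: Bystander: metal spool 52 mm across, 38 mm tall, near the holder.
- kit_box: Bystander: open grey plastic box 75 x 105 x 26 mm with a foam bed and a small board.
- screwdriver: Bystander: black-handled screwdriver 150 mm long, lying near the rest.
- circuit_board: Bystander: bare circuit board 50 x 70 mm, 12 mm tall.
- flux_jar: Bystander: small jar 44 mm across, 50 mm tall.
- sponge_tin: Bystander: steel tin 70 x 50 x 22 mm.
Things that resemble listed ones, but are neither listed nor needed, are in the scene too. What is shaped like the adjuster but blue, orange or pink is not meant.

How it is judged (in metres and radians):
On the way, in this order (a step that is already met when the one before it is completed fails the run):
1. the adjusting tool is lifted out of its rest (height (world z) of adjuster_tip above 0.065 m), for 0.1 s.
2. the jaw's pointer is in line with the marker (within 2 mm) (y of jaw_pointer in the frame of marker_tip between -0.002 and 0.002 m), for 0.3 s.
At the end, for the whole second after the job is handed in: The jaw's pointer is within 2 mm of the marker along the holder's y, and the adjusting tool stands upright (within 0.1 rad) and still in its rest, blade in the pocket (tip within 10 mm of the pocket's axis) and collar down on the block (within 4 mm), released (all of step 2 and horizontal distance between adjuster_tip and rest_mouth below 0.01 m and z of adjuster_tip in the frame of rest_mouth below -0.046 m and angle between adjuster's own z axis and vertical below 0.1 rad and linear speed of adjuster below 0.02 m/s); the robot touches nothing.
It fails at once if the gripper or arm touches the holder (more than 1.5 N) (contact force between any of the fingers, the arm and board_holder above 1.5 N).
It fails at once if the tool pushes on the jaw directly (more than 1.5 N) (contact force between adjuster and jaw above 1.5 N).
It fails at once if a bystander is moved by more than 25 mm (distance of any of solder_spool, kit_box, screwdriver, circuit_board, flux_jar, sponge_tin from where it was at the start of the episode above 0.025 m).
It also fails if it takes over 58 s, if anything falls off the work surface, if the arm or the gripper's body presses on something with over 40 N, if the wrist force passes 120 N, or if a joint passes its speed limit or range.

ROBOT

A 6-joint arm with a two-finger parallel gripper is mounted at the origin on the work surface. World frame = base frame: x ahead of the robot, y to its left, z up, the work surface at z = 0. Lengths are in mm, angles in rad, forces in N, time in s.
With the tool pointing down it reaches from about 350 to 975 mm from the base axis. Payload 7.1 kg.
Tool frame: the origin (TCP) lies midway between the tips of the shut fingers; the grasp point (between the pads) lies 19 mm behind it (ctrl.grasp_offset is the distance from the TCP to the grasp point, in mm); z points along the fingers, y is the line along which they close (so a half turn about z gives the same grasp; the last joint's range is limited). The gripper opens to 88 mm and grips with 3 to 60 N. Pads are 20 mm wide; open, the fingers measure 115 mm over their backs; the gripper's body (75 mm by 178 mm) begins 61 mm behind the grasp point.
Start: joints at [-1.123, 0.423, 1.63, -0, 1.089, -0.019], TCP at [281.283, -558.108, 222.675] pointing down, gripper open.
Joint ranges: [-3, 3], [-0.9, 2.11], [0.09, 2.58], [-1.31, 4.45], [0.11, 2.69], [-2.54, 2.54]. Speed limits (rad/s): [2.39, 2.39, 3.01, 3.14, 3.14, 3.14].

INTERFACE

Orientations are given as a rotation vector (axis times angle).
In Python, from workcell import ctrl gives the robot as it stands. The module is installed in compiled form; this text tells all that it offers.
- The arm moves only by the tool servo_tool, never from a script. Its argument "rows" is a list of rows, each a list of 7 numbers: the turn, a rotation vector about the tool's x, y, z as a fraction of full scale, then the shift along the tool's x, y, z as a fraction of full scale, then the finger opening in mm, from 0 to 87.8. A call has 1 to 10 rows; each row is the pose to reach, as a shift and turn from the pose commanded when the call began, along the tool's axes at that moment; what a row does not reach only later rows make up. Full scale, the value 1, is 20 cm for a shift and 1.5 rad for a turn. A row lasts 1/8 s, in which the tool goes at most 62.5 mm and 10.7 degrees, less where a joint would pass 70% of its speed; a pose out of reach is approached as far as the arm can. A call with a number of a shift or a turn outside -1 to 1 is refused whole. A call with a gripper value outside its range is refused whole. The fingers move at their own pace and stop on an object; the grip force is fixed at half the most. Time passes only in rows, so rows that repeat a pose let the fingers close. It gives the time, the measured TCP pose, the force, the opening and the grip force at its end, in the units of the state.
- ctrl.get_obs(): the state, without advancing time (a new reading comes with each control period).
- ctrl.get_image(name): name is "scene" or "top" or "wrist"; returns (picture, depth): 480x640x3 uint8, red, green, blue; 480x640 float32, mm along the optical axis (not along the pixel's ray), 0 where there is no reading.
- ctrl.camera_info(name): a dict with "intrinsics" (3x3 intrinsics, pixels), "R" (3x3) and "t" (3): a world point X has camera coordinates R X + t. Camera axes: x right, y down, z forward; pixel columns grow to the right and rows downward; lengths in mm; the calibration is good to about 2 mm. A picture is of the moment at which its call begins: read the wrist's pose just before it. camera_info takes no time and is no camera call; for the wrist camera it gives the pose at the moment of the call.
- ctrl.close_job(): hands the job in; it is judged then, once.
The state is a dict: "t": time; "qpos": joint angles; "qvel": joint speeds; "joint_torque": joint torques, N m; "ee_pos": TCP position; "orientation": TCP orientation; "ft_force": force on the tool from outside, world axes, zero at the start; "moment": the same for the moment, N m; "width": finger opening in mm; "grasp_force": force on a finger pad.
Only numpy, scipy, OpenCV 4.12 (cv2) and the standard library are available. Lean on these libraries where they do the work, as an engineer would, in place of code of your own. Each camera call takes 0.05 s, during which the arm holds its last target. There are 200 camera calls.

## Working session

There is one attempt and no reset: what is moved stays moved. The work goes in short steps, Python scripts to look and compute and a tool call to move; the robot and the scene stay as the last step left them, time stands still between calls to the robot, and variables do not carry over. Pictures are saved under pics/ and viewed, at most 10 in all, crops included, and the job is handed in when it is done.

Besides the shell and the picture viewer there is one more tool, called after "Request:" by a JSON object that holds its "name" and its "arguments", one argument or row to a line. servo_tool: Moves the arm, as the interface text tells. Its arguments: {"type":"object","properties":{"rows":{"type":"array","items":{"type":"array","items":{"type":"number"}}}},"required":["rows"]}

```bash
mkdir -p pics; cat > h.py <<'E'
import numpy as np, cv2
from workcell import ctrl
from scipy.spatial.transform import Rotation as Rn
def grab(n,name):
    ci=ctrl.camera_info(n); im,d=ctrl.get_image(n)
    np.savez('pics/'+name+'.npz',im=im,d=d,K=ci['intrinsics'],R=ci['R'],t=ci['t'])
    cv2.imwrite('pics/'+name+'.png',im[:,:,::-1]); return load(name)
def load(name):
    z=np.load('pics/'+name+'.npz'); return {k:z[k] for k in z}
def ray(c,u,v,z):
    d=c['R'].T@np.linalg.inv(c['K'])@np.array([u,v,1.]); o=-c['R'].T@c['t']
    return o+d*(z-o[2])/d[2]
def cloud(c):
    v,u=np.mgrid[:480,:640]; p=np.stack([u,v,np.ones_like(u)],-1)@np.linalg.inv(c['K']).T*c['d'][...,None]
    return (p-c['t'])@c['R']
def proj(c,X):
    p=c['K']@(c['R']@np.array(X)+c['t']); return p[:2]/p[2]
E
python3 - <<'E'
from h import *
for n in('top','scene'):
    c=grab(n,n+'0'); print(n,-c['R'].T@c['t'],c['R'][2])
print(ctrl.get_obs(),ctrl.grasp_offset)
E
```

```text
top [ 322.09131717  -11.97342959 1143.75894718] [ 0.2045044   0.02402058 -0.97857088]
scene [1010.89507298 -359.54359528  868.93287779] [-0.49438363  0.37777868 -0.78285893]
{'t': 0.1, 'qpos': array([-1.12301885e+00,  4.23736763e-01,  1.63058958e+00, -6.96897888e-06,
        1.08859735e+00, -1.90118492e-02]), 'qvel': array([-0.00068335, -0.00366427, -0.0034591 , -0.00104879,  0.00084538,
       -0.00067091]), 'joint_torque': array([-1.67270687e-04, -5.45613742e+01, -2.74323410e+01,  6.44967332e-02,
        1.88528141e-02, -6.55832935e-06]), 'ee_pos': array([ 281.06636958, -557.68803597,  222.00612617]), 'orientation': array([-3.05514904e+00, -7.26296624e-01,  4.54089139e-04]), 'ft_force': array([-0.61782571, -0.73914235, -0.71800735]), 'moment': array([ 0.04106591, -0.05223872, -0.04242183]), 'grasp_force': 0.0, 'width': 87.4831395994362} 18.700000000000003
```

View pics/top0.png

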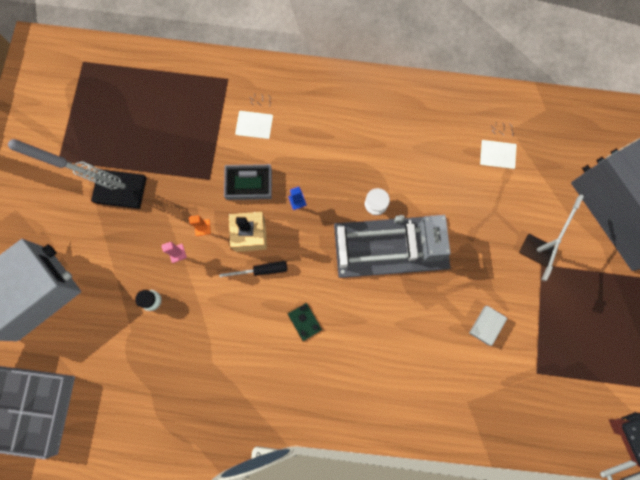

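View pics/scene0.png

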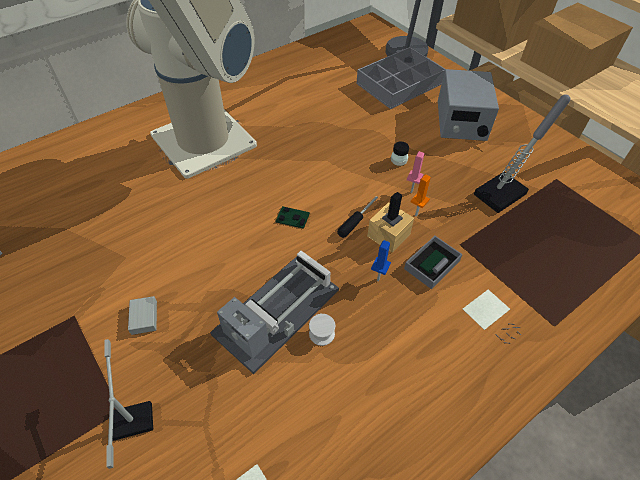

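Top view: the wooden rest is at about (247,230) with the black-handled upright tool at (245,226). The lookalikes are blue (297,198), orange (200,224) and pink (174,252). Only the black one stands in the wooden rest, so that is the one meant. The holder is at (393,246), with its housing at (436,237) at the -y end and the marker at about (399,219).

```bash
python3 - <<'E'
from h import *
c=load('top0'); P=cloud(c)
def rect(lo,hi,win):
    x0,y0,x1,y1=win; m=np.zeros((480,640),bool); m[y0:y1,x0:x1]=1
    m&=(P[...,2]>lo)&(P[...,2]<hi)
    n,l,s,_=cv2.connectedComponentsWithStats(m.astype(np.uint8)); k=1+np.argmax(s[1:,4]); q=P[l==k]
    print(lo,hi,len(q),np.median(q[:,2]),cv2.minAreaRect(q[:,:2].astype(np.float32)))
rect(86,98,(410,205,460,280))
rect(5,20,(325,205,460,285))
rect(54,66,(220,200,275,255))
rect(110,150,(220,200,275,255))
rect(48,64,(325,205,460,285))
cr=cv2.resize(c['im'][180:290,215:465],None,fx=3.2,fy=3.2,interpolation=cv2.INTER_CUBIC)
cv2.imwrite('pics/crop1.png',cr[:,:,::-1])
w=ctrl.camera_info('wrist'); o=ctrl.get_obs(); T=Rn.from_rotvec(o['orientation']).as_matrix()
print('cam in tcp',T.T@(-w['R'].T@w['t']-o['ee_pos']),'cam axes in tcp\n',(w['R']@T).round(3), w['intrinsics'][0,0]); print(T.round(3))
E
```

```text
86 98 739 90.64214609925753 ((585.8146362304688, -216.71153259277344), (85.03157806396484, 45.15935516357422), 12.315930366516113)
5 20 2326 10.591282721670447 ((569.3822021484375, -133.03927612304688), (126.9573974609375, 249.81259155273438), 11.755094528198242)
54 66 883 58.81113963407528 ((553.7999877929688, 186.5294189453125), (73.46371459960938, 72.3190689086914), 12.150922775268555)
110 150 122 132.38314181689555 ((554.5238037109375, 186.42918395996094), (16.864320755004883, 22.705108642578125), 6.8181328773498535)
48 64 316 55.6559735862883 ((546.1351318359375, -25.669633865356445), (84.54399871826172, 18.124553680419922), 11.649637222290039)
cam in tcp [  68.86249015    0.39320026 -162.40313022] cam axes in tcp
 [[ 0.     1.     0.001]
 [-0.969  0.    -0.249]
 [-0.249 -0.001  0.969]] 399.6633250579588
[[ 0.893  0.45  -0.001]
 [ 0.45  -0.893  0.001]
 [ 0.    -0.001 -1.   ]]
```

View pics/crop1.png

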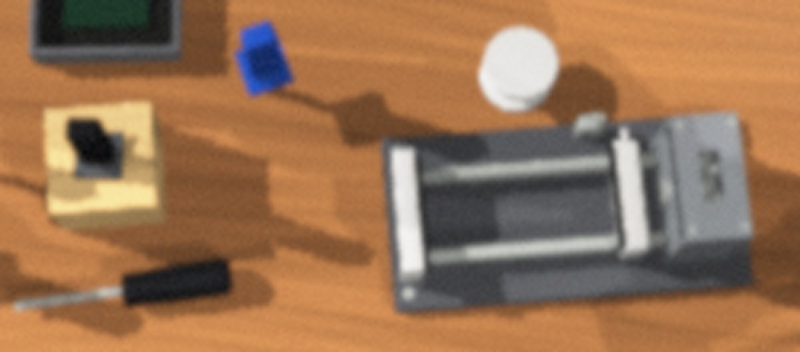

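Crop confirms it: the black handle, at crop (90,140), stands upright on its grey collar in the wooden rest at crop (100,160). That is the tool meant; the blue one stands apart. Holder yaw is about 12°, slot near (586,-217). The wrist camera goes there for a near look.

```bash
cat >> h.py <<'E'
def plan(xyz,yaw):
    """tool-frame fractions to bring TCP to xyz, pointing down, tool y at world angle yaw (deg)"""
    o=ctrl.get_obs(); T=Rn.from_rotvec(o['orientation']); a=np.radians(yaw)
    y=np.array([np.cos(a),np.sin(a),0]); z=np.array([0,0,-1.]); x=np.cross(y,z)
    G=Rn.from_matrix(np.stack([x,y,z],1)); r=(T.inv()*G).as_rotvec()/1.5
    s=T.inv().apply(np.array(xyz)-o['ee_pos'])/200
    print('plan',np.r_[r,s].round(4),'t',round(o['t'],2),'pos',o['ee_pos'].round(1))
E
python3 -c "
from h import *
plan((586,-217,205),12)"
```

```text
plan [-7.0000e-04 -6.0000e-04 -8.7560e-01  2.1281e+00 -8.3490e-01  8.6200e-02] t 0.1 pos [ 281.1 -557.7  222. ]
```

Request:
{"name": "servo_tool", "arguments": {
  "rows": [
    [0, 0, -0.22, 0.5, -0.2, 0, 87],
    [0, 0, -0.45, 1, -0.4, 0, 87],
    [0, 0, -0.45, 1, -0.4, 0, 87],
    [0, 0, -0.45, 1, -0.4, 0, 87]
  ]
}}

```text
t: 0.6
ee_pos: [425.3, -394.0, 222.4]
orientation: [-2.637, -1.706, -0.0]
ft_force: [-0.0, 0.1, 0.7]
width: 87.0
grasp_force: 0.0
```

```bash
python3 -c "
from h import *
plan((586,-217,205),12)"
```

```text
plan [-3.0000e-04 -6.0000e-04 -4.2100e-01  1.1365e+00  3.7030e-01  8.7300e-02] t 0.6 pos [ 425.3 -394.   222.4]
```

Request:
{"name": "servo_tool", "arguments": {
  "rows": [
    [0, 0, -0.21, 0.5, 0.18, 0.04, 87],
    [0, 0, -0.42, 1, 0.37, 0.087, 87],
    [0, 0, -0.42, 1, 0.37, 0.087, 87],
    [0, 0, -0.42, 1, 0.37, 0.087, 87],
    [0, 0, -0.42, 1, 0.37, 0.087, 87]
  ]
}}

```text
t: 1.23
ee_pos: [575.1, -243.9, 204.5]
orientation: [-1.983, -2.435, 0.0]
ft_force: [-0.0, 0.4, 0.9]
width: 87.0
grasp_force: 0.0
```

```bash
python3 -c "
from h import *
c=grab('wrist','w1'); plan((553,186,205),12)"
```

```text
plan [-7.0000e-04 -3.0000e-04 -5.2000e-03  2.1324e+00  3.2740e-01 -9.0000e-04] t 1.27 pos [ 574.3 -245.   204.7]
```

View pics/w1.png

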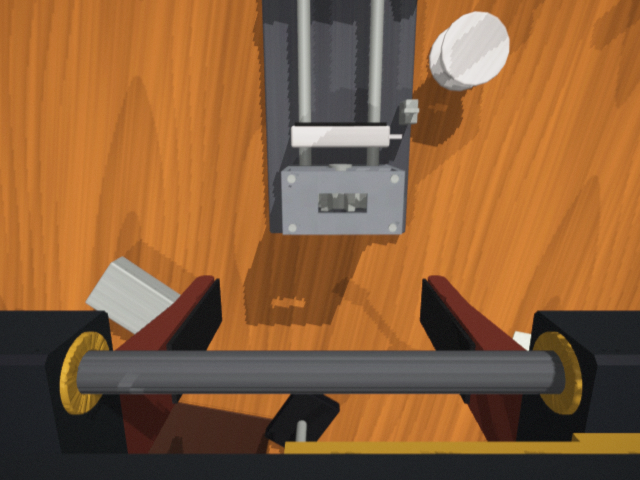

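Wrist view: slot at about (343,202), jaw at (340,136) with its pointer's end at about (402,136), and the marker at (411,111). I'll enlarge the area.

```bash
python3 - <<'E'
from h import *
c=load('w1')
cr=cv2.resize(c['im'][92:222,290:430],None,fx=4.5,fy=4.5,interpolation=cv2.INTER_NEAREST)
cv2.imwrite('pics/crop2.png',cr[:,:,::-1])
E
```

```text
(no output)
```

View pics/crop2.png

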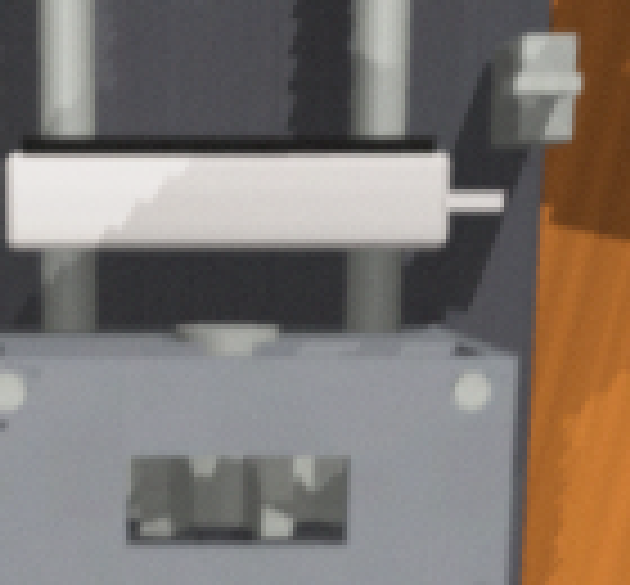

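```bash
python3 - <<'E'
from h import *
c=load('w1'); psi=np.radians(12); X=np.array([np.cos(psi),np.sin(psi),0]);Y=np.array([-np.sin(psi),np.cos(psi),0])
# holder yaw from housing/jaw edges
P=cloud(c)
m=(abs(P[...,2]-92)<3); m[:160]=0;m[245:]=0; q=P[m][:,:2].astype(np.float32); print('housing',cv2.minAreaRect(q))
m=(abs(P[...,2]-12)<4); m[:,:250]=0;m[:,430:]=0;m[245:]=0; q=P[m][:,:2].astype(np.float32); print('base',cv2.minAreaRect(q))
s=ray(c,343,203.3,92);p=ray(c,401.8,136.7,50);k=ray(c,404.2,110,50)
print('slot',s,'ptr',p,'mark',k,'dy',(k-p)@Y,'dx',(k-p)@X)
for v in (196,199,202,205,208,211):
    r=P[v,318:368]; print(v,' '.join('%.0f/%.0f'%((a-s)@X,a[2]) for a in r[::2]))
E
```

```text
housing ((586.2317504882812, -215.596435546875), (84.23949432373047, 44.220558166503906), 11.842392921447754)
base ((574.7901000976562, -161.53955078125), (124.23330688476562, 190.24037170410156), 11.778101921081543)
slot [ 586.45846342 -216.22790421   92.        ] ptr [ 623.09083044 -162.75828609   50.        ] mark [ 619.95662304 -143.50182178   50.        ] dy 19.48730272103306 dx 0.9379266027787817
196 -17/92 -16/66 -15/80 -13/82 -12/82 -10/80 -9/78 -7/74 -6/71 -4/73 -3/75 -1/73 0/73 2/72 3/78 4/83 5/83 7/82 8/82 11/69 12/69 14/69 15/70 17/70 18/72
199 -17/92 -16/67 -15/81 -13/81 -12/82 -10/82 -9/79 -7/74 -6/73 -4/72 -3/73 -1/72 0/73 2/73 3/80 4/85 5/84 7/83 8/83 11/71 13/68 14/68 15/70 17/71 18/72
202 -17/92 -16/66 -15/81 -13/82 -12/83 -10/81 -9/78 -7/75 -6/71 -4/72 -3/74 -1/73 0/73 2/72 3/77 4/85 6/82 7/84 8/83 11/69 13/69 14/68 16/68 17/70 18/71
205 -17/93 -16/66 -15/81 -13/81 -12/82 -10/81 -9/79 -7/74 -6/72 -4/74 -3/73 -1/73 0/74 2/72 3/78 4/83 5/83 7/83 8/82 11/71 13/68 14/68 16/69 17/71 18/72
208 -17/91 -16/13 -15/81 -13/82 -12/81 -10/82 -9/78 -7/75 -5/54 -4/56 -2/57 -1/59 1/57 3/56 3/78 4/83 5/84 7/84 8/83 16/12 18/14 20/12 21/13 23/13 25/12
211 -17/91 -16/24 -14/24 -13/24 -11/24 -9/24 -8/24 -6/23 -5/53 -4/57 -2/59 -0/59 1/56 3/57 4/56 8/24 10/24 12/25 13/24 15/23 17/25 18/24 20/26 22/25 24/24
```

Measured: the pointer must go +19.5 mm (3.25 teeth), slot at (586.3,-215.9,92), yaw 11.8°, wheel about -0.11 rad. Crop 2 shows two teeth in the slot, at holder x of about -12 and +6 mm. Next, to the tool.

Request:
{"name": "servo_tool", "arguments": {
  "rows": [
    [0, 0, 0, 0.3, 0.04, 0, 87],
    [0, 0, 0, 0.6, 0.1, 0, 87],
    [0, 0, 0, 0.9, 0.15, 0, 87],
    [0, 0, 0, 1, 0.16, 0, 87],
    [0, 0, 0, 1, 0.16, 0, 87]
  ]
}}

```text
t: 1.9
ee_pos: [565.4, -43.5, 205.5]
orientation: [1.987, 2.433, -0.001]
ft_force: [-0.2, 0.2, 0.5]
width: 86.7
grasp_force: 0.0
```

Request:
{"name": "servo_tool", "arguments": {
  "rows": [
    [0, 0, 0, 0.3, 0.04, 0, 87],
    [0, 0, 0, 0.6, 0.1, 0, 87],
    [0, 0, 0, 0.9, 0.15, 0, 87],
    [0, 0, 0, 1, 0.167, 0, 87],
    [0, 0, 0, 1, 0.167, 0, 87],
    [0, 0, 0, 1, 0.167, 0, 87]
  ]
}}

```text
t: 2.65
ee_pos: [558.9, 157.3, 205.1]
orientation: [1.989, 2.431, -0.001]
ft_force: [-0.4, -0.5, 0.8]
width: 87.0
grasp_force: 0.0
```

```bash
python3 - <<'E'
from h import *
c=grab('wrist','w2'); P=cloud(c)
for lo,hi in((125,145),(56,63)):
    m=(P[...,2]>lo)&(P[...,2]<hi)&(abs(P[...,0]-554)<60)&(abs(P[...,1]-186)<60)
    n,l,s,_=cv2.connectedComponentsWithStats(m.astype(np.uint8)); k=1+np.argmax(s[1:,4]); q=P[l==k]
    print(np.median(q[:,2]),cv2.minAreaRect(q[:,:2].astype(np.float32)))
plan((554,186.5,82),12)
E
```

```text
135.92036630122212 ((555.0811157226562, 188.0460662841797), (16.001354217529297, 22.017139434814453), 6.664099216461182)
60.29280176826265 ((554.4346313476562, 187.81851196289062), (72.0994873046875, 72.02750396728516), 12.102289199829102)
plan [-2.000e-04  3.000e-04 -7.100e-03  1.481e-01  4.900e-03  6.160e-01] t 2.7 pos [558.9 157.3 205.2]
```

View pics/w2.png

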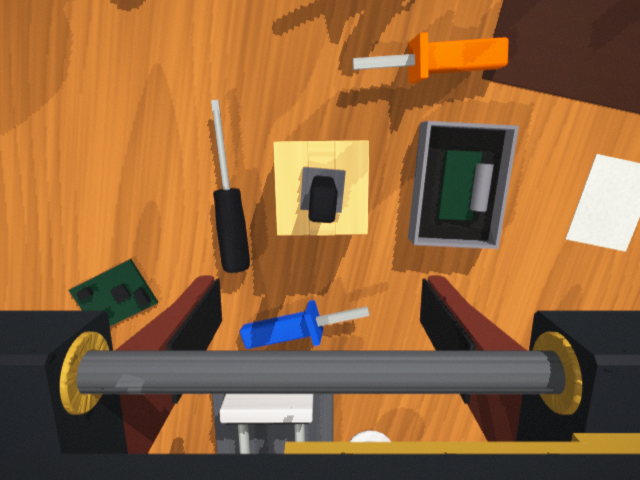

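Wrist view: black tool at (322,200) in the wooden rest, handle centre (555.1,188.0), yaw 6.7°. The blue and orange lookalikes lie loose on the bench, well clear of the fingers' path.

```bash
python3 -c "
from h import *
plan((555.1,188,82),6.7)"
```

```text
plan [-2.000e-04  3.000e-04  5.450e-02  1.544e-01  1.170e-02  6.160e-01] t 2.7 pos [558.9 157.3 205.2]
```

Request:
{"name": "servo_tool", "arguments": {
  "rows": [
    [0, 0, 0.0545, 0.1544, 0.0117, 0.05, 87],
    [0, 0, 0.0545, 0.1544, 0.0117, 0.2, 87],
    [0, 0, 0.0545, 0.1544, 0.0117, 0.4, 87],
    [0, 0, 0.0545, 0.1544, 0.0117, 0.55, 87],
    [0, 0, 0.0545, 0.1544, 0.0117, 0.616, 87],
    [0, 0, 0.0545, 0.1544, 0.0117, 0.616, 87],
    [0, 0, 0.0545, 0.1544, 0.0117, 0.616, 40],
    [0, 0, 0.0545, 0.1544, 0.0117, 0.616, 8],
    [0, 0, 0.0545, 0.1544, 0.0117, 0.616, 8],
    [0, 0, 0.0545, 0.1544, 0.0117, 0.616, 8]
  ]
}}

```text
t: 3.95
ee_pos: [554.9, 190.3, 82.5]
orientation: [2.085, 2.35, 0.001]
ft_force: [1.2, -0.9, -0.3]
width: 50.6
grasp_force: 0.0
```

Request:
{"name": "servo_tool", "arguments": {
  "rows": [
    [0, 0, 0, 0, 0, 0, 8],
    [0, 0, 0, 0, 0, 0, 8],
    [0, 0, 0, 0, 0, 0, 8],
    [0, 0, 0, 0, 0, 0, 8]
  ]
}}

```text
t: 4.45
ee_pos: [554.5, 190.1, 82.0]
orientation: [-2.085, -2.35, 0.001]
ft_force: [-1.3, -0.4, -0.1]
width: 15.9
grasp_force: 30.0
```

Request:
{"name": "servo_tool", "arguments": {
  "rows": [
    [0, 0, 0, 0, 0, -0.1, 8],
    [0, 0, 0, 0, 0, -0.3, 8],
    [0, 0, 0, 0, 0, -0.5, 8],
    [0, 0, 0, 0, 0, -0.55, 8],
    [0, 0, 0, 0, 0, -0.55, 8]
  ]
}}

```text
t: 5.08
ee_pos: [554.6, 190.1, 191.9]
orientation: [2.085, 2.35, 0.001]
ft_force: [-1.0, -0.3, -2.4]
width: 15.9
grasp_force: 30.0
```

```bash
python3 - <<'E'
from h import *
c=grab('wrist','w3'); P=cloud(c); o=ctrl.get_obs(); T=Rn.from_rotvec(o['orientation']).as_matrix(); print(o['ee_pos'],o['grasp_force'])
Q=(P-o['ee_pos'])@T
m=(abs(Q[...,0])<25)&(abs(Q[...,1])<25)&(c['d']>0)
for a in range(-40,85,8):
    k=m&(Q[...,2]>=a)&(Q[...,2]<a+8); q=Q[k]
    if len(q): print(a,len(q),'x %.1f..%.1f y %.1f..%.1f'%(*np.percentile(q[:,0],[2,98]),*np.percentile(q[:,1],[2,98])))
plan((586.3,-215.9,200),11.8)
E
```

```text
[554.01379723 189.93199473 190.91965634] 29.99979078769684
-40 969 x 6.6..12.1 y -14.7..18.3
-32 830 x 6.6..12.0 y -14.3..17.9
-24 722 x 6.6..12.1 y -14.2..18.0
-16 620 x 6.5..12.0 y -14.4..17.9
-8 485 x 6.6..12.0 y -14.0..17.7
0 204 x 6.4..9.1 y -5.6..9.3
8 1135 x 5.4..13.9 y -13.3..17.1
16 215 x 10.4..14.1 y -13.4..16.9
56 6 x 1.7..2.1 y 0.5..3.3
64 18 x 1.7..2.2 y 0.4..3.4
plan [-1.000e-03  1.000e-04 -5.780e-02 -2.034e+00 -8.120e-02 -4.480e-02] t 5.12 pos [554.  189.9 190.9]
```

View pics/w3.png

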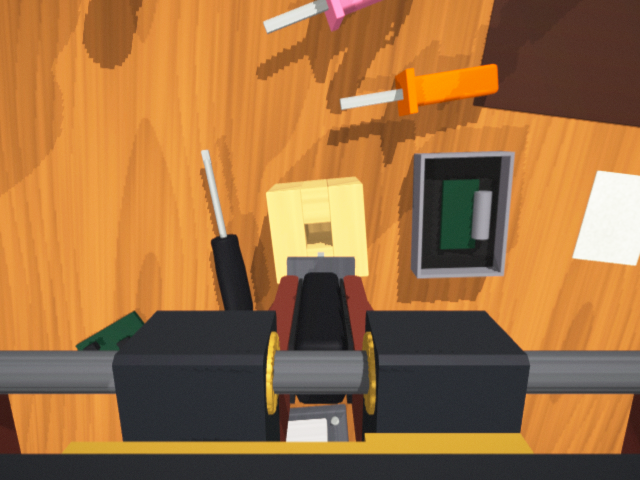

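Wrist view: the tool hangs upright in the fingers, collar at (320,266), empty pocket at (318,235). In the TCP frame the tool axis is at x=-2, y=+1.8 mm, and the tip about 72 mm below the TCP. Now to a point over the slot.

```bash
cat >> h.py <<'E'
YAW=11.8; SLOT=np.array([586.3,-215.9]); OFF=np.array([-2.,1.8])
def slotplan(xb,tipz,dy=0):
    a=np.radians(YAW); ty=np.array([np.cos(a),np.sin(a)]); tx=np.array([-np.sin(a),np.cos(a)])
    p=SLOT+xb*ty+dy*tx-OFF[0]*tx-OFF[1]*ty
    plan((*p,tipz+72),YAW)
E
python3 -c "
from h import *
slotplan(-3,119)"
```

```text
plan [-1.0000e-03  1.0000e-04 -5.7800e-02 -2.0261e+00 -1.0590e-01  3.0000e-04] t 5.12 pos [554.  189.9 190.9]
```

Request:
{"name": "servo_tool", "arguments": {
  "rows": [
    [0, 0, 0, -0.25, -0.01, 0, 8],
    [0, 0, 0, -0.5, -0.02, 0, 8],
    [0, 0, -0.03, -0.75, -0.03, 0, 8],
    [0, 0, -0.057, -1, -0.04, 0, 8],
    [0, 0, -0.057, -1, -0.04, 0, 8],
    [0, 0, -0.057, -1, -0.04, 0, 8]
  ]
}}

```text
t: 5.88
ee_pos: [569.7, -9.1, 190.6]
orientation: [-1.983, -2.434, 0.002]
ft_force: [-0.6, 0.5, -0.7]
width: 15.8
grasp_force: 30.0
```

```bash
python3 -c "
from h import *
slotplan(-3,119)"
```

```text
plan [-1.7000e-03 -7.0000e-04 -1.6000e-03 -1.0194e+00 -1.5160e-01 -2.8000e-03] t 5.88 pos [569.7  -9.1 190.6]
```

Request:
{"name": "servo_tool", "arguments": {
  "rows": [
    [0, 0, 0, -0.25, -0.05, 0, 8],
    [0, 0, 0, -0.5, -0.1, 0, 8],
    [0, 0, 0, -0.75, -0.15, 0, 8],
    [0, 0, 0, -0.95, -0.15, 0, 8],
    [0, 0, 0, -1, -0.15, 0, 8],
    [0, 0, 0, -1, -0.15, 0, 8],
    [0, 0, 0, -1, -0.15, 0, 8]
  ]
}}

```text
t: 6.75
ee_pos: [581.7, -209.4, 191.7]
orientation: [-1.98, -2.438, 0.0]
ft_force: [0.5, 0.1, -1.4]
width: 15.7
grasp_force: 30.0
```

```bash
cat >> h.py <<'E'
def look(name):
    """tool, slot and fins in the wrist view; blade-to-slot offsets in holder axes"""
    c=grab('wrist',name); P=cloud(c); o=ctrl.get_obs(); T=Rn.from_rotvec(o['orientation']).as_matrix(); Q=(P-o['ee_pos'])@T
    m=(abs(Q[...,0]+0)<6)&(abs(Q[...,1])<12)&(c['d']>0)&(Q[...,2]>35)&(Q[...,2]<75)&(P[...,2]>95); q=Q[m]
    if len(q): print('blade n',len(q),'x max %.1f y mid %.1f  zmax %.1f'%(np.percentile(q[:,0],95),np.mean(np.percentile(q[:,1],[3,97])),q[:,2].max()))
    return c,P,o
E
python3 - <<'E'
from h import *
c,P,o=look('w4'); slotplan(-3,119)
m=(abs(P[...,2]-92)<2.5)&(abs(P[...,0]-586)<60)&(abs(P[...,1]+216)<45); q=P[m][:,:2].astype(np.float32); print('housing',cv2.minAreaRect(q))
cv2.imwrite('pics/w4c.png',cv2.resize(c['im'][60:340,200:480],None,fx=2.1,fy=2.1)[:,:,::-1])
E
```

```text
blade n 24 x max 2.2 y mid 1.2  zmax 70.8
plan [-0.0004 -0.0004  0.0004 -0.0259 -0.0081  0.0043] t 6.8 pos [ 581.7 -209.5  191.9]
housing ((586.0763549804688, -215.74899291992188), (84.22589111328125, 44.898075103759766), 11.831099510192871)
```

View pics/w4c.png

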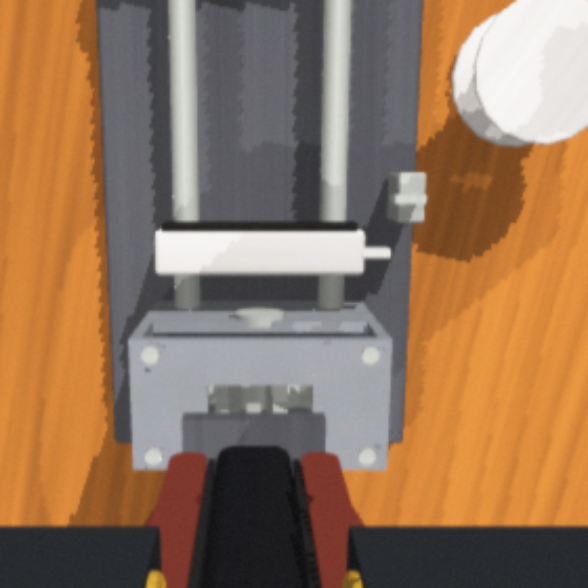

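View: the housing matches (centre 586.1,-215.7), and the collar hides the lower part of the slot. The pointer (crop (390,253)) and the marker fin (crop (392,198)) stay visible during work. Aligning and inserting.

Request:
{"name": "servo_tool", "arguments": {
  "rows": [
    [0, 0, 0, -0.026, -0.008, 0, 8],
    [0, 0, 0, -0.026, -0.008, 0.04, 8],
    [0, 0, 0, -0.026, -0.008, 0.07, 8],
    [0, 0, 0, -0.026, -0.008, 0.1, 8],
    [0, 0, 0, -0.026, -0.008, 0.1, 8]
  ]
}}

```text
t: 7.42
ee_pos: [580.9, -216.6, 171.2]
orientation: [-1.982, -2.436, 0.001]
ft_force: [0.2, 0.5, -1.2]
width: 15.6
grasp_force: 30.0
```

```bash
python3 -c "
from h import *
slotplan(-3,76)"
```

```text
plan [-0.0008 -0.0005 -0.0009  0.0076  0.0032  0.1162] t 7.42 pos [ 580.9 -216.6  171.2]
```

Request:
{"name": "servo_tool", "arguments": {
  "rows": [
    [0, 0, 0, 0.007, 0.003, 0, 8],
    [0, 0, 0, 0.007, 0.003, 0, 8]
  ]
}}

```text
t: 7.68
ee_pos: [581.8, -215.2, 172.3]
orientation: [1.982, 2.437, 0.0]
ft_force: [0.1, 0.7, -0.8]
width: 15.5
grasp_force: 30.0
```

```bash
python3 -c "
from h import *
slotplan(-3,76)"
```

```text
plan [ 0.0002  0.0002 -0.0007  0.0019 -0.0029  0.1216] t 7.67 pos [ 581.8 -215.2  172.3]
```

Request:
{"name": "servo_tool", "arguments": {
  "rows": [
    [0, 0, 0, 0, 0, 0.03, 8],
    [0, 0, 0, 0, 0, 0.05, 8],
    [0, 0, 0, 0, 0, 0.07, 8],
    [0, 0, 0, 0, 0, 0.09, 8],
    [0, 0, 0, 0, 0, 0.105, 8],
    [0, 0, 0, 0, 0, 0.118, 8],
    [0, 0, 0, 0, 0, 0.118, 8]
  ]
}}

```text
t: 8.55
ee_pos: [581.6, -215.2, 148.3]
orientation: [-1.983, -2.437, 0.0]
ft_force: [0.2, -0.4, -1.3]
width: 15.9
grasp_force: 30.0
```

Request:
{"name": "servo_tool", "arguments": {
  "rows": [
    [0, 0, 0, 0, 0.015, 0, 8],
    [0, 0, 0, 0, 0.03, 0, 8],
    [0, 0, 0, 0, 0.045, 0, 8],
    [0, 0, 0, 0, 0.06, 0, 8],
    [0, 0, 0, 0, 0.07, 0, 8],
    [0, 0, 0, 0, 0.08, 0, 8],
    [0, 0, 0, 0, 0.08, 0, 8]
  ]
}}

```text
t: 9.43
ee_pos: [597.7, -211.9, 148.6]
orientation: [1.983, 2.437, 0.001]
ft_force: [-2.5, -0.9, -0.9]
width: 16.1
grasp_force: 30.0
```

```bash
cat >> h.py <<'E'
def fins(name):
    """pointer-to-marker distance along holder y, from the two fins' bright ridges"""
    c=grab('wrist',name); a=np.radians(YAW); X=np.array([np.cos(a),np.sin(a)]); Y=np.array([-np.sin(a),np.cos(a)])
    g=cv2.cvtColor(c['im'],cv2.COLOR_RGB2GRAY)
    def prof(x,n):  # brightness along holder y (from slot) at holder x, height 50
        ys=np.arange(30,110,.5); v=[]
        for y in ys:
            w=SLOT+x*X+y*Y; p=proj(c,(*w,50)); v.append(cv2.getRectSubPix(g,(1,1),(float(p[0]),float(p[1])))[0,0])
        return ys,np.array(v,float)
    for x in (43.5,45,46.5,49,50.5,52):
        ys,v=prof(x,0); b=v>np.median(v[v<np.percentile(v,70)])+40
        print(x,[ (ys[s[0]],ys[s[-1]],int(v[s].max())) for s in np.split(np.arange(len(ys)),np.where(np.diff(b.astype(int)))[0]+1) if b[s[0]]])
    return c
E
python3 -c "
from h import *
slotplan(13,76); fins('w5')"
```

```text
plan [ 0.0004  0.     -0.0008  0.0018 -0.0039  0.0029] t 9.43 pos [ 597.7 -211.9  148.6]
43.5 [(np.float64(47.5), np.float64(51.5), 235), (np.float64(89.5), np.float64(90.0), 105), (np.float64(104.0), np.float64(104.0), 104)]
45 [(np.float64(47.5), np.float64(51.5), 236), (np.float64(87.0), np.float64(92.0), 108), (np.float64(94.0), np.float64(98.5), 109), (np.float64(101.0), np.float64(106.0), 108), (np.float64(108.5), np.float64(109.0), 106)]
46.5 [(np.float64(47.5), np.float64(51.0), 230)]
49 [(np.float64(62.5), np.float64(66.0), 219)]
50.5 [(np.float64(61.5), np.float64(73.0), 221)]
52 [(np.float64(61.5), np.float64(73.0), 220)]
```

Pointer moved 4.7 mm; remaining 14.8. Second stroke.

Request:
{"name": "servo_tool", "arguments": {
  "rows": [
    [0, 0, 0, 0, -0.01, 0, 8],
    [0, 0, 0, 0, -0.01, -0.06, 8],
    [0, 0, 0, 0, -0.01, -0.12, 8],
    [0, 0, 0, 0, -0.06, -0.12, 8],
    [0, 0, 0, 0, -0.1, -0.12, 8],
    [0, 0, 0, 0, -0.1, -0.12, 8],
    [0, 0, 0, 0, -0.1, -0.08, 8],
    [0, 0, 0, 0, -0.1, -0.04, 8],
    [0, 0, 0, 0, -0.1, 0, 8],
    [0, 0, 0, 0, -0.1, 0, 8]
  ]
}}

```text
t: 10.72
ee_pos: [577.2, -215.7, 147.3]
orientation: [-1.981, -2.435, 0.001]
ft_force: [-0.8, -0.2, -1.0]
width: 16.2
grasp_force: 30.0
```

Request:
{"name": "servo_tool", "arguments": {
  "rows": [
    [0, 0, 0, 0, 0.02, 0, 8],
    [0, 0, 0, 0, 0.035, 0, 8],
    [0, 0, 0, 0, 0.05, 0, 8],
    [0, 0, 0, 0, 0.065, 0, 8],
    [0, 0, 0, 0, 0.08, 0, 8],
    [0, 0, 0, 0, 0.09, 0, 8],
    [0, 0, 0, 0, 0.1, 0, 8],
    [0, 0, 0, 0, 0.1, 0, 8]
  ]
}}

```text
t: 11.72
ee_pos: [597.8, -212.0, 148.7]
orientation: [1.982, 2.436, 0.001]
ft_force: [-1.6, -0.3, -0.8]
width: 15.8
grasp_force: 30.0
```

```bash
python3 -c "
from h import *
slotplan(13,76); fins('w6')"
```

```text
plan [ 0.0006  0.0002 -0.0008  0.0025 -0.0045  0.0034] t 11.72 pos [ 597.8 -212.   148.7]
43.5 [(np.float64(53.0), np.float64(57.0), 247)]
45 [(np.float64(53.5), np.float64(57.0), 247), (np.float64(91.5), np.float64(92.0), 106), (np.float64(93.5), np.float64(99.0), 108), (np.float64(101.0), np.float64(105.5), 108), (np.float64(108.5), np.float64(109.5), 106)]
46.5 [(np.float64(53.5), np.float64(57.0), 242)]
49 [(np.float64(62.5), np.float64(66.0), 219)]
50.5 [(np.float64(62.0), np.float64(73.0), 222)]
52 [(np.float64(62.0), np.float64(73.0), 221)]
```

Remaining 9.0 mm. Third stroke, the same.

Request:
{"name": "servo_tool", "arguments": {
  "rows": [
    [0, 0, 0, 0, -0.01, 0, 8],
    [0, 0, 0, 0, -0.01, -0.06, 8],
    [0, 0, 0, 0, -0.01, -0.12, 8],
    [0, 0, 0, 0, -0.06, -0.12, 8],
    [0, 0, 0, 0, -0.1, -0.12, 8],
    [0, 0, 0, 0, -0.1, -0.12, 8],
    [0, 0, 0, 0, -0.1, -0.08, 8],
    [0, 0, 0, 0, -0.1, -0.04, 8],
    [0, 0, 0, 0, -0.1, 0, 8],
    [0, 0, 0, 0, -0.1, 0, 8]
  ]
}}

```text
t: 13.02
ee_pos: [577.2, -215.7, 147.3]
orientation: [-1.981, -2.436, 0.001]
ft_force: [0.2, -0.3, -1.6]
width: 15.8
grasp_force: 30.0
```

Request:
{"name": "servo_tool", "arguments": {
  "rows": [
    [0, 0, 0, 0, 0.02, 0, 8],
    [0, 0, 0, 0, 0.035, 0, 8],
    [0, 0, 0, 0, 0.05, 0, 8],
    [0, 0, 0, 0, 0.065, 0, 8],
    [0, 0, 0, 0, 0.08, 0, 8],
    [0, 0, 0, 0, 0.09, 0, 8],
    [0, 0, 0, 0, 0.1, 0, 8],
    [0, 0, 0, 0, 0.1, 0, 8]
  ]
}}

```text
t: 14.02
ee_pos: [597.8, -211.9, 148.7]
orientation: [1.982, 2.436, 0.001]
ft_force: [-2.1, -0.2, -0.7]
width: 15.9
grasp_force: 30.0
```

```bash
python3 -c "
from h import *
slotplan(13,76); fins('w7')"
```

```text
plan [ 0.0006  0.0002 -0.0008  0.0024 -0.0044  0.0034] t 14.03 pos [ 597.8 -211.9  148.7]
43.5 [(np.float64(59.5), np.float64(63.0), 247)]
45 [(np.float64(59.5), np.float64(63.0), 247), (np.float64(96.0), np.float64(99.0), 108), (np.float64(101.0), np.float64(106.0), 108), (np.float64(108.0), np.float64(109.5), 107)]
46.5 [(np.float64(59.5), np.float64(63.0), 230)]
49 [(np.float64(62.5), np.float64(66.0), 219)]
50.5 [(np.float64(62.0), np.float64(73.0), 219)]
52 [(np.float64(61.5), np.float64(73.0), 216)]
```

Remaining 3.0 mm, so half a stroke.

Request:
{"name": "servo_tool", "arguments": {
  "rows": [
    [0, 0, 0, 0, -0.01, 0, 8],
    [0, 0, 0, 0, -0.01, -0.06, 8],
    [0, 0, 0, 0, -0.01, -0.12, 8],
    [0, 0, 0, 0, -0.06, -0.12, 8],
    [0, 0, 0, 0, -0.1, -0.12, 8],
    [0, 0, 0, 0, -0.1, -0.12, 8],
    [0, 0, 0, 0, -0.1, -0.08, 8],
    [0, 0, 0, 0, -0.1, -0.04, 8],
    [0, 0, 0, 0, -0.1, 0, 8],
    [0, 0, 0, 0, -0.1, 0, 8]
  ]
}}

```text
t: 15.32
ee_pos: [577.2, -215.7, 147.3]
orientation: [-1.981, -2.435, 0.001]
ft_force: [0.1, -0.8, -1.2]
width: 15.9
grasp_force: 30.0
```

Request:
{"name": "servo_tool", "arguments": {
  "rows": [
    [0, 0, 0, 0, 0.015, 0, 8],
    [0, 0, 0, 0, 0.03, 0, 8],
    [0, 0, 0, 0, 0.04, 0, 8],
    [0, 0, 0, 0, 0.048, 0, 8],
    [0, 0, 0, 0, 0.052, 0, 8],
    [0, 0, 0, 0, 0.052, 0, 8]
  ]
}}

```text
t: 16.08
ee_pos: [587.8, -213.8, 148.4]
orientation: [-1.983, -2.437, 0.0]
ft_force: [-3.6, -0.2, -2.9]
width: 16.0
grasp_force: 30.0
```

```bash
python3 -c "
from h import *
slotplan(4.3,76); fins('w8')"
```

```text
plan [-0.0002 -0.0002 -0.0008  0.0013  0.0028  0.0019] t 16.07 pos [ 587.8 -213.8  148.4]
43.5 [(np.float64(62.0), np.float64(66.0), 246), (np.float64(101.0), np.float64(102.0), 106), (np.float64(103.0), np.float64(105.5), 107), (np.float64(108.0), np.float64(108.5), 105)]
45 [(np.float64(62.0), np.float64(65.5), 246)]
46.5 [(np.float64(62.0), np.float64(65.5), 236)]
49 [(np.float64(62.5), np.float64(67.0), 217), (np.float64(68.0), np.float64(70.0), 138), (np.float64(72.5), np.float64(72.5), 142)]
50.5 [(np.float64(61.5), np.float64(73.0), 218)]
52 [(np.float64(62.0), np.float64(73.0), 216)]
```

Pointer is within about 0.5 mm. Back off, withdraw and check.

Request:
{"name": "servo_tool", "arguments": {
  "rows": [
    [0, 0, 0, 0, -0.01, 0, 8],
    [0, 0, 0, 0, -0.012, -0.03, 8],
    [0, 0, 0, 0, -0.012, -0.08, 8],
    [0, 0, 0, 0, -0.012, -0.15, 8],
    [0, 0, 0, 0, -0.012, -0.22, 8],
    [0, 0, 0, 0, -0.012, -0.22, 8]
  ]
}}

```text
t: 16.88
ee_pos: [586.6, -214.8, 194.5]
orientation: [1.981, 2.434, 0.002]
ft_force: [-0.4, -0.3, -1.8]
width: 15.9
grasp_force: 30.0
```

```bash
python3 - <<'E'
from h import *
c=fins('w9'); look('w9b')
cv2.imwrite('pics/w9c.png',cv2.resize(c['im'][60:340,200:480],None,fx=2.1,fy=2.1)[:,:,::-1])
a=np.radians(6.7)
p=np.array([554.4,187.8])-OFF[0]*np.array([-np.sin(a),np.cos(a)])-OFF[1]*np.array([np.cos(a),np.sin(a)])
print(p); plan((*p,192),6.7)
E
```

```text
43.5 [(np.float64(62.0), np.float64(66.0), 245), (np.float64(104.0), np.float64(105.0), 105), (np.float64(109.0), np.float64(109.0), 103)]
45 [(np.float64(62.0), np.float64(66.0), 245)]
46.5 [(np.float64(62.5), np.float64(66.0), 215)]
49 [(np.float64(62.5), np.float64(67.0), 216), (np.float64(68.0), np.float64(73.0), 143)]
50.5 [(np.float64(61.5), np.float64(73.0), 215)]
52 [(np.float64(62.0), np.float64(73.0), 213)]
blade n 24 x max 1.7 y mid 1.7  zmax 70.1
[552.37895136 189.57633397]
plan [2.0000e-04 1.0000e-04 5.8500e-02 2.0114e+00 2.4810e-01 3.3000e-03] t 16.98 pos [ 585.6 -214.4  192.7]
```

View pics/w9c.png

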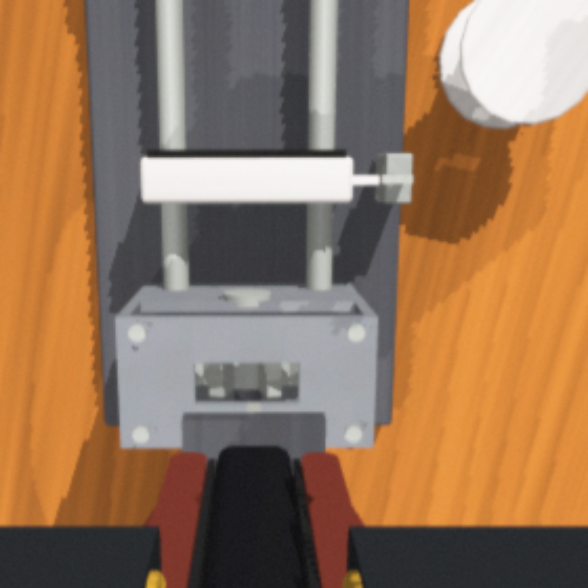

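View: the pointer fin at crop (370,180) is in line with the marker fin at crop (395,180), and the blade is out of the slot. Back to the rest, with the TCP at about (553.7,190).

Request:
{"name": "servo_tool", "arguments": {
  "rows": [
    [0, 0, 0, 0.25, 0.03, 0, 8],
    [0, 0, 0, 0.5, 0.06, 0, 8],
    [0, 0, 0, 0.75, 0.09, 0, 8],
    [0, 0, 0.03, 0.95, 0.12, 0, 8],
    [0, 0, 0.0585, 1, 0.124, 0, 8],
    [0, 0, 0.0585, 1, 0.124, 0, 8],
    [0, 0, 0.0585, 1, 0.124, 0, 8]
  ]
}}

```text
t: 17.85
ee_pos: [569.1, -14.0, 192.2]
orientation: [-2.087, -2.348, 0.001]
ft_force: [0.9, -0.1, -1.5]
width: 15.9
grasp_force: 30.0
```

```bash
python3 -c "
from h import *
plan((553.7,190,192),6.7)"
```

```text
plan [-3.0000e-04  0.0000e+00  4.0000e-04  1.0221e+00  4.3200e-02  7.0000e-04] t 17.85 pos [569.1 -14.  192.2]
```

Request:
{"name": "servo_tool", "arguments": {
  "rows": [
    [0, 0, 0, 0.25, 0.01, 0, 8],
    [0, 0, 0, 0.5, 0.02, 0, 8],
    [0, 0, 0, 0.75, 0.03, 0, 8],
    [0, 0, 0, 0.92, 0.04, 0, 8],
    [0, 0, 0, 1, 0.043, 0, 8],
    [0, 0, 0, 1, 0.043, 0, 8],
    [0, 0, 0, 1, 0.043, 0, 8],
    [0, 0, 0, 1, 0.043, 0, 8]
  ]
}}

```text
t: 18.85
ee_pos: [554.5, 184.9, 192.5]
orientation: [2.089, 2.346, -0.0]
ft_force: [0.2, 0.2, -2.2]
width: 15.9
grasp_force: 30.0
```

```bash
python3 -c "
from h import *
plan((553.7,190,142),6.7)"
```

```text
plan [-1.000e-04  1.000e-04 -9.000e-04  2.610e-02 -1.200e-03  2.523e-01] t 18.85 pos [554.5 184.9 192.5]
```

Request:
{"name": "servo_tool", "arguments": {
  "rows": [
    [0, 0, 0, 0.026, -0.001, 0, 8],
    [0, 0, 0, 0.026, -0.001, 0.1, 8],
    [0, 0, 0, 0.026, -0.001, 0.2, 8],
    [0, 0, 0, 0.026, -0.001, 0.25, 8],
    [0, 0, 0, 0.026, -0.001, 0.25, 8]
  ]
}}

```text
t: 19.48
ee_pos: [553.3, 191.1, 142.0]
orientation: [-2.087, -2.347, 0.002]
ft_force: [0.2, -0.4, -1.7]
width: 16.0
grasp_force: 30.0
```

```bash
python3 -c "
from h import *
plan((553.7,190,82.5),6.7)"
```

```text
plan [-8.000e-04  1.000e-04 -0.000e+00 -5.700e-03  1.900e-03  2.973e-01] t 19.48 pos [553.3 191.1 142. ]
```

Request:
{"name": "servo_tool", "arguments": {
  "rows": [
    [0, 0, 0, -0.005, 0.002, 0.06, 8],
    [0, 0, 0, -0.005, 0.002, 0.13, 8],
    [0, 0, 0, -0.005, 0.002, 0.2, 8],
    [0, 0, 0, -0.005, 0.002, 0.25, 8],
    [0, 0, 0, -0.005, 0.002, 0.28, 8],
    [0, 0, 0, -0.005, 0.002, 0.29, 8],
    [0, 0, 0, -0.005, 0.002, 0.296, 8],
    [0, 0, 0, -0.005, 0.002, 0.296, 8]
  ]
}}

```text
t: 20.48
ee_pos: [554.3, 190.3, 83.6]
orientation: [2.088, 2.347, 0.001]
ft_force: [-0.2, -0.0, -1.8]
width: 16.2
grasp_force: 30.0
```

Request:
{"name": "servo_tool", "arguments": {
  "rows": [
    [0, 0, 0, 0, 0, 0.005, 8],
    [0, 0, 0, 0, 0, 0.005, 8]
  ]
}}

```text
t: 20.72
ee_pos: [554.1, 190.3, 82.4]
orientation: [2.088, 2.347, 0.0]
ft_force: [-0.4, -0.0, -0.8]
width: 15.8
grasp_force: 30.0
```

Within about half a millimetre of the block; release, then rise.

Request:
{"name": "servo_tool", "arguments": {
  "rows": [
    [0, 0, 0, 0, 0, 0.002, 8],
    [0, 0, 0, 0, 0, 0.002, 20],
    [0, 0, 0, 0, 0, 0.002, 40],
    [0, 0, 0, 0, 0, 0.002, 87],
    [0, 0, 0, 0, 0, 0.002, 87],
    [0, 0, 0, 0, 0, 0.002, 87],
    [0, 0, 0, 0, 0, 0.002, 87],
    [0, 0, 0, 0, 0, 0.002, 87]
  ]
}}

```text
t: 21.72
ee_pos: [554.1, 190.3, 81.9]
orientation: [2.088, 2.347, 0.0]
ft_force: [0.1, 0.0, 0.4]
width: 76.7
grasp_force: 0.0
```

Request:
{"name": "servo_tool", "arguments": {
  "rows": [
    [0, 0, 0, 0, 0, -0.1, 87],
    [0, 0, 0, 0, 0, -0.3, 87],
    [0, 0, 0, 0, 0, -0.5, 87],
    [0, 0, 0, -0.15, 0, -0.62, 87],
    [0, 0, 0, -0.15, 0, -0.62, 87],
    [0, 0, 0, -0.15, 0, -0.62, 87]
  ]
}}

```text
t: 22.48
ee_pos: [557.1, 160.6, 205.2]
orientation: [-2.088, -2.346, 0.001]
ft_force: [0.4, 0.5, -0.0]
width: 87.0
grasp_force: 0.0
```

```bash
python3 - <<'E'
from h import *
c=grab('wrist','w10'); P=cloud(c)
for lo,hi in((125,145),(62.5,70),(56,62)):
    m=(P[...,2]>lo)&(P[...,2]<hi)&(abs(P[...,0]-554)<60)&(abs(P[...,1]-186)<60)
    n,l,s,_=cv2.connectedComponentsWithStats(m.astype(np.uint8)); k=1+np.argmax(s[1:,4]); q=P[l==k]
    print(np.median(q[:,2]),cv2.minAreaRect(q[:,:2].astype(np.float32)))
o=ctrl.get_obs(); print(o['t'],o['ee_pos'],o['width'],o['ft_force'])
E
```

```text
135.92104068342246 ((555.5065307617188, 188.41506958007812), (15.93419075012207, 22.034666061401367), 6.217437267303467)
66.30449578263374 ((555.4495849609375, 188.01072692871094), (31.799245834350586, 32.327877044677734), 6.79190731048584)
60.268540940677156 ((554.4747924804688, 187.78514099121094), (72.10218048095703, 72.12415313720703), 12.061844825744629)
22.525 [556.85805725 160.77716014 204.78922048] 86.55705394478875 [0.6024773  0.77946908 0.06374706]
```

View pics/w10.png

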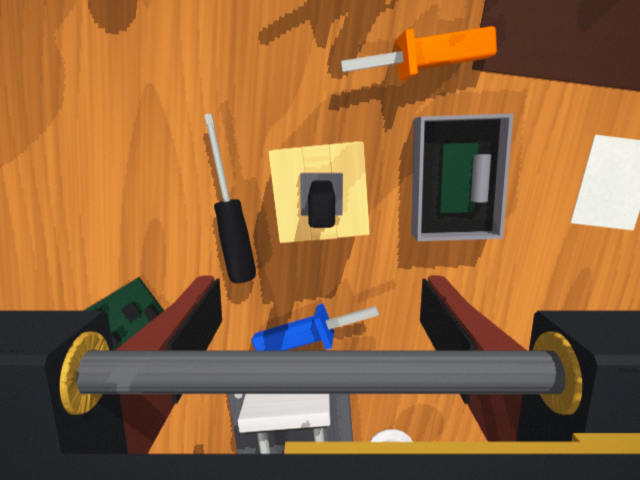

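The tool stands upright at (322,200), its collar flat on the block and about 1 mm from the pocket's axis, with the gripper clear. Handing in.

```bash
python3 -c "
from workcell import ctrl
print(ctrl.close_job())"
```

```text
the job is handed in; nothing more can be done
None
```

Job handed in at about 22.5 s: four strokes on the star wheel brought the jaw's pointer to within about 0.5 mm of the marker by the wrist camera, and the tool stands upright and released in its rest. The hand-in gave no verdict.

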